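# Index the drill chuck to the pointer and lock the turntable

## Task

With a fingertip, push a spoke of the indexing turntable round, either way, until the spoke beside the drill chuck points straight at the fixed pointer on the stand; then push the locking lever round clockwise until it meets its stop. Only push, gently, without gripping the spokes or the lever; leave the chuck and the other parts untouched and riding in their pockets, disturb nothing else on the bench, and finish clear of everything.

Things in the scene. Friction and masses are not known exactly. Their poses are not given: they have to be found in the camera images.
- turntable: Round steel plate, 190 mm across, 12 mm thick, on a green stand. Origin on its upright axis, 50 mm above the bench. Four steel spokes along its own +x, +y, -x and -y, with a pocketed part on the line of each, 65 mm from the axis. Turns any amount either way against light friction (1 to 2 N at a spoke), stays where left. Under the spokes is only a foot plate 8 mm high.
- spoke_end (a point): Centre of the black ball, 18 mm in diameter, on the end of the turntable's +x spoke, 151 mm from the axis and 56 mm above the bench; the other three are alike. Each spoke is a straight level round bar 12 mm thick, free from the plate's rim (95 mm from the axis) to the ball.
- chuck: The drill chuck: steel, stepped, a wide toothed collar below and a cone with three small jaws on top; 36 mm in diameter, 50 mm tall, the tallest of the four parts, about 0.2 kg. Stands loose in one of the turntable's four pockets (rims 6 mm high); foot 36 mm across. Origin: centre of its underside, 62 mm above the bench, 65 mm from the turntable's axis, on the line of one spoke.
- bearing: Ball bearing: flat steel ring, 13 mm tall with a 16 mm hole. Not to be touched. Stands loose in one of the turntable's four pockets (rims 6 mm high); foot 36 mm across. Origin: centre of its underside, 62 mm above the bench, 65 mm from the turntable's axis, on the line of one spoke.
- file_handle: Turned pale wooden file handle, waisted, 45 mm tall. Not to be touched. Stands loose in one of the turntable's four pockets (rims 6 mm high); foot 36 mm across. Origin: centre of its underside, 62 mm above the bench, 65 mm from the turntable's axis, on the line of one spoke.
- flange: Dark steel flange: thin disc with a central stub 18 mm thick, 30 mm tall in all. Not to be touched. Stands loose in one of the turntable's four pockets (rims 6 mm high); foot 36 mm across. Origin: centre of its underside, 62 mm above the bench, 65 mm from the turntable's axis, on the line of one spoke.
- pointer_tip (a point): Tip of the fixed steel cone that is the index pointer, on a green post 66 mm tall standing on the stand's foot plate just outside the circle of the spoke ends. The tip is 166 mm from the turntable's axis, 56 mm above the bench, and points at the axis.
- index_spot (a point): The spot on the line from the turntable's axis to the pointer, 65 mm from the axis and 62 mm above the bench, where the centre of the chuck's underside belongs when its spoke points at the pointer.
- lock_lever (a joint): Turning of the locking lever about its upright pivot, in rad: it starts between 0 and 0.25 (unlocked), grows clockwise seen from above, and meets a hard stop (locked) at 1.745. Light friction (about 1 N), stays where it is left.
- lever_pivot (a point): Axis of the locking lever, 235 mm from the turntable's axis, outside the pointer on the same line, 56 mm above the bench.
- lever_end (a point): Centre of the black ball, 20 mm in diameter, at the end of the locking lever, 85 mm from the pivot, 56 mm above the bench. The lever is a level flat bar 13 mm wide and 12 mm thick from pivot to ball. Stop pins 64 mm high stand 28 mm from the pivot, beside the lever at each end of its swing.
Things that resemble listed ones, but are neither listed nor needed, are in the scene too. What is shaped like the chuck but orange or turquoise is not meant.

How it is judged:
By the outcome, as a careful person would: the job done as asked, in the order asked, and still so for the second after the job is handed in, with the robot touching nothing.
It also fails if it takes over 72 s, if anything falls off the work surface, if the arm or the gripper's body presses on something with over 40 N, if the wrist force passes 120 N, or if a joint passes its speed limit or range.

## Robot

A 6-joint arm with a two-finger parallel gripper is mounted at the origin on the work surface. World frame = base frame: x ahead of the robot, y to its left, z up, the work surface at z = 0. Lengths are in mm, angles in rad, forces in N, time in s.
With the tool pointing down it reaches from about 275 to 875 mm from the base axis. Payload 12.5 kg.
Tool frame: the origin (TCP) lies between the finger pads; the fingertips stand 19 mm ahead of it and the grasp point (between the pads) is the TCP (env.finger_overhang is the distance from the TCP to the fingertips, in mm); z points along the fingers, y is the line along which they close (so a half turn about z gives the same grasp; the last joint's range is limited). The gripper opens to 85 mm and grips with 20 to 120 N. Pads are 22 mm wide; open, the fingers measure 114 mm over their backs; the gripper's body (76 mm by 85 mm) begins 54 mm behind the grasp point. The pads swing forward as they close: fully open they stand 13 mm farther back than shut.
Start: joints at [-1.399, 0.351, 1.652, -0, 1.139, -0.085], TCP at [139.713, -531.944, 250.29] pointing down, gripper open.
Joint ranges: [-2.75, 2.75], [-0.79, 2.1], [0.01, 2.65], [-1.57, 4.71], [0.07, 3.14], [-2.87, 2.87]. Speed limits (rad/s): [2.22, 2.22, 2.79, 3.14, 3.14, 3.14].

## Interface

Orientations are given as a rotation vector (axis times angle).
In Python, from cell import env, viewer, ticket gives the robot as it stands.
- The arm moves only by the tool play_rows, never from a script. Its argument "commands" is a list of rows, each a list of 4 numbers: the shift along the tool's x, y, z in m, then the turn about the tool's z in rad. In form: [[dx, dy, dz, turn], ...]. A call has 1 to 10 rows; each row shifts and turns the commanded pose from where the row before left it, along the tool's axes as they then stand; what a row does not reach is not made up. A row lasts 1/8 s, in which the tool goes at most 62.5 mm and 10.7 degrees, less where a joint would pass 70% of its speed; a pose out of reach is approached as far as the arm can. A call is refused whole if a number of a shift passes 0.0625 or a number of a turn 0.188, either way. A call with a gripper value outside its range is refused whole. "hand" is the opening, from 0 (shut) to 1 (fully open), set as the call begins (left out, the last holds). The fingers move at their own pace and stop on an object; "force" is the grip in N (left out, the last holds). Time passes only in rows, so rows that do not move let the fingers close. It gives the time, the measured TCP pose, the force, the opening and the grip force at its end, in the units of the state.
- env.get_obs(): the state, without advancing time (a new reading comes with each control period).
- viewer.grab_frame(name): name is "scene" or "side" or "wrist"; returns a dict with "img" (480x640x3 uint8, blue, green, red), "mtx" (3x3 intrinsics, pixels), "D" ([k1, k2, p1, p2, k3] as OpenCV has them; the pictures are not rectified), "view" (4x4, takes a point from world to camera coordinates). Camera axes: x right, y down, z forward; pixel columns grow to the right and rows downward; lengths in mm; the calibration is good to about 2 mm. A picture is of the moment at which its call begins. There is no depth.
- ticket.sign_off(): hands the job in; it is judged then, once.
The state is a dict: "t": time; "joint_positions": joint angles; "dq": joint speeds; "joint_torque": joint torques, N m; "tcp_pos": TCP position; "ee_rot": TCP orientation; "wrist_force": force on the tool from outside, world axes, zero at the start; "wrist_torque": the same for the moment, N m; "width": finger opening in mm; "finger_force": force on a finger pad.
Only numpy, scipy, OpenCV 4.12 (cv2) and the standard library are available. Lean on these libraries where they do the work, as an engineer would, in place of code of your own. Each camera call takes 0.05 s, during which the arm holds its last target. There are 200 camera calls.

## Working session

There is one attempt and no reset: what is moved stays moved. The work goes in short steps, Python scripts to look and compute and a tool call to move; the robot and the scene stay as the last step left them, time stands still between calls to the robot, and variables do not carry over. Pictures are saved under pics/ and viewed, at most 10 in all, crops included, and the job is handed in when it is done.

Besides the shell and the picture viewer there is one more tool, called as a command line: name --pt "numbers of a row" for each row, then --argument value for the rest. play_rows: Moves the arm, as the interface text tells. Its arguments: {"type":"object","properties":{"commands":{"type":"array"},"hand":{"type":"number"},"force":{"type":"number"}},"required":["commands"]}

```bash
mkdir -p pics; cat > h.py <<'E'
import numpy as np, cv2
from cell import env, viewer, ticket
def grab(n,f=None):
    d=viewer.grab_frame(n)
    if f: cv2.imwrite('pics/'+f,d['img'])
    return d
def ray(d,uv,z):
    uv=np.array(uv,float).reshape(-1,1,2)
    p=cv2.undistortPoints(uv,d['mtx'],np.array(d['D'])).reshape(-1,2)
    V=np.array(d['view']);R=V[:3,:3];t=V[:3,3];c=-R.T@t
    r=np.c_[p,np.ones(len(p))]@R
    return c+r*((z-c[2])/r[:,2])[:,None]
def proj(d,P):
    V=np.array(d['view']);r,_=cv2.Rodrigues(V[:3,:3])
    return cv2.projectPoints(np.array(P,float).reshape(-1,1,3),r,V[:3,3],d['mtx'],np.array(d['D']))[0].reshape(-1,2)
E
python3 - <<'E'
from h import *
import pickle
D={n:grab(n,n+'0.png') for n in('scene','side','wrist')}
pickle.dump(D,open('d0.pkl','wb'))
for n in D: V=np.array(D[n]['view']);print(n,-V[:3,:3].T@V[:3,3])
o=env.get_obs();print(o['tcp_pos'],o['ee_rot'],o['t'],o['width'])
E
```

```text
scene [1206.02279002  -63.08692272  543.17264002]
side [ 462.77139717 -698.20214615  538.59347095]
wrist [ 214.35776968 -512.32058412  374.19695332]
[ 139.68805465 -531.74033524  249.91706916] [-3.11491011e+00 -4.02132136e-01  3.73019285e-06] 0.15 85.60563546164025
```

View pics/scene0.png

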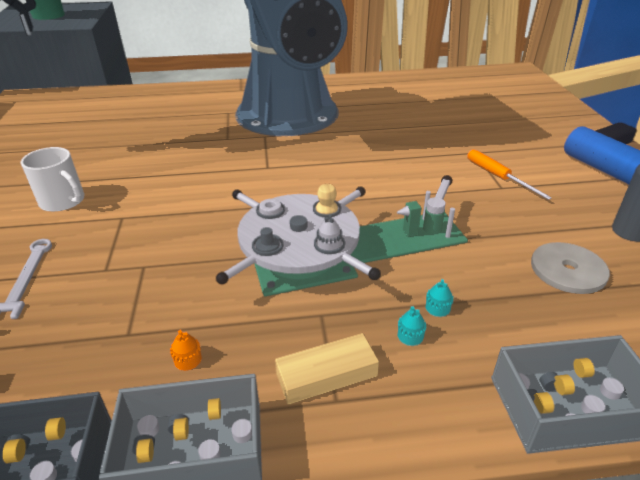

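View pics/side0.png

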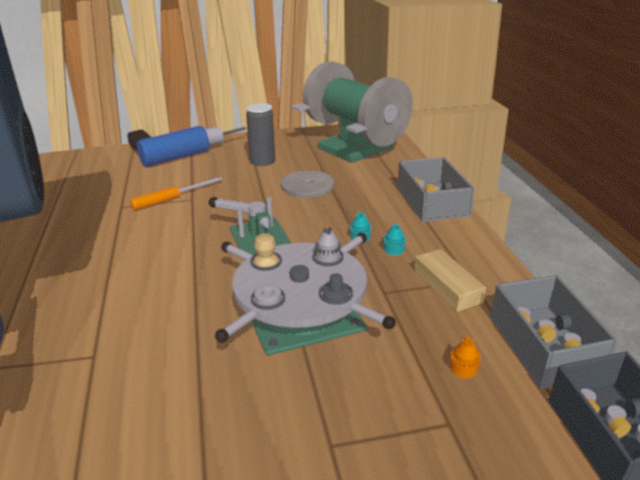

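The scene view shows spoke balls at about (237,195), (360,192), (374,273) and (222,278). The chuck's spoke is (374,273), the pointer tip is near (400,211) and the lever ball near (447,181). In the side view the balls are at (227,247), (361,240), (389,322) and (221,336), with the lever ball at (214,203).

```bash
cat >> h.py <<'E'
def balls(d,guess,w=12):
    out=[]
    for g in guess:
        x,y=map(int,g);p=d['img'][y-w:y+w+1,x-w:x+w+1].max(2)
        m=(p<60).astype('uint8')
        n,l,s,c=cv2.connectedComponentsWithStats(m)
        k=min(range(1,n),key=lambda i:np.hypot(*(c[i]-w))-0.02*s[i,4])
        out.append(c[k]+[x-w,y-w]); 
    return np.array(out)
E
python3 - <<'E'
from h import *
import pickle
D=pickle.load(open('d0.pkl','rb'))
G={'scene':[(237,195),(360,192),(374,273),(222,278),(447,181)],'side':[(227,247),(389,322),(361,240),(221,336),(214,203)]}
G['side']=[(221,336),(227,247),(361,240),(389,322),(214,203)]
for n in G:
    d=D[n];b=balls(d,G[n]);P=ray(d,b,56);print(n,b.round(1).tolist());print(P[:,:2].round(1).tolist())
    c=P[:4].mean(0)[:2];print('c',c.round(1),np.hypot(*(P[:,:2]-c).T).round(1),np.degrees(np.arctan2(*(P[:,:2]-c).T[::-1])).round(1))
    tip={'scene':(399,211),'side':(263,231)}[n]
    pv={'scene':(436,203),'side':(257,207)}[n]
    print('tip',ray(d,tip,56),'pivot',ray(d,pv,70))
    h=cv2.cvtColor(d['img'],cv2.COLOR_BGR2HSV);m=((h[...,0]>60)&(h[...,0]<85)&(h[...,1]>90))
    cv2.imwrite('pics/g_%s.png'%n,m*255.)
    cr={'scene':d['img'][150:300,200:480],'side':d['img'][180:360,190:410]}[n]
    cv2.imwrite('pics/c_%s.png'%n,cv2.resize(cr,None,fx=2.8,fy=2.8,interpolation=cv2.INTER_CUBIC))
E
```

```text
Traceback (most recent call last):
  File "h.py", line 22, in balls
    k=min(range(1,n),key=lambda i:np.hypot(*(c[i]-w))-0.02*s[i,4])
ValueError: min() iterable argument is empty
```

```bash
sed -i 's/m=(p<60)/m=(p<max(60,int(p.min())+22))/' h.py
cat > m.py <<'E'
from h import *
import pickle
D=pickle.load(open('d0.pkl','rb'))
G={'scene':[(237,195),(360,192),(374,273),(222,278),(447,181)],'side':[(221,336),(227,247),(361,240),(389,322),(214,203)]}
for n in G:
    d=D[n];b=balls(d,G[n]);P=ray(d,b,56);print(n,b.round(1).tolist());print(P[:,:2].round(1).tolist())
    c=P[:4].mean(0)[:2];print('c',c.round(1),np.hypot(*(P[:,:2]-c).T).round(1),np.degrees(np.arctan2(*(P[:,:2]-c).T[::-1])).round(1))
    tip={'scene':(399,211),'side':(263,231)}[n]
    pv={'scene':(436,203),'side':(257,207)}[n]
    print('tip',ray(d,tip,56),'pivot',ray(d,pv,70))
    cr={'scene':d['img'][150:300,200:480],'side':d['img'][180:360,190:410]}[n]
    cv2.imwrite('pics/c_%s.png'%n,cv2.resize(cr,None,fx=2.8,fy=2.8,interpolation=cv2.INTER_CUBIC))
E
python3 m.py
```

```text
scene [[235.2, 193.4], [361.5, 190.7], [374.2, 273.7], [221.9, 277.9], [448.2, 178.4]]
[[442.1, -120.6], [464.6, 97.9], [679.1, 75.0], [658.3, -137.9], [447.0, 259.3]]
c [561.  -21.4] [154.8 153.4 152.4 151.8 303. ] [-140.2  129.    39.2  -50.1  112.1]
tip [[533.91205632 147.32777563  56.        ]] pivot [[539.575393   206.22233064  70.        ]]
side [[221.6, 335.5], [224.4, 245.8], [362.8, 236.6], [388.4, 322.2], [212.0, 201.6]]
[[447.6, -116.9], [465.2, 99.6], [684.0, 77.9], [660.3, -136.9], [452.5, 257.0]]
c [564.3 -19.1] [152.3 154.6 154.1 152.  297.9] [-140.   129.8   39.   -50.8  112. ]
tip [[530.17859996 131.65218651  56.        ]] pivot [[527.78978104 190.8507347   70.        ]]
```

View pics/c_scene.png

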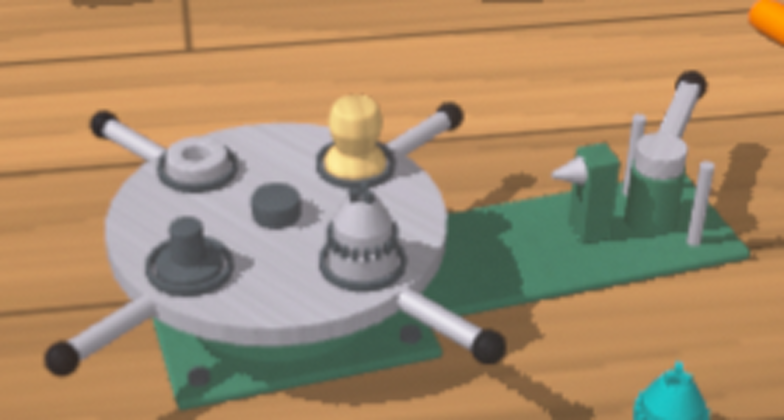

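View pics/c_side.png

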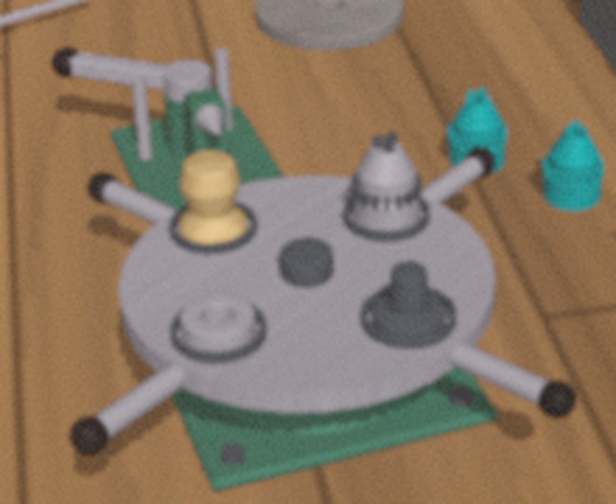

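The crops give the cone tip at about (397.5,212.1) in the scene view and (267,225) in the side view. The pivot cap is at (436.4,202.9) and (256.8,206.8).

```bash
cat >> h.py <<'E'
def tri(d1,u1,d2,u2):
    a=[];
    for d,u in((d1,u1),(d2,u2)):
        a.append((ray(d,u,0)[0],ray(d,u,100)[0]))
    (p,q),(r,s)=a;e=(q-p);f=(s-r)
    k=np.linalg.lstsq(np.c_[e,-f],r-p,rcond=None)[0]
    A=p+k[0]*e;B=r+k[1]*f;return (A+B)/2,np.linalg.norm(A-B)
E
python3 - <<'E'
from h import *
import pickle
D=pickle.load(open('d0.pkl','rb'));s,t=D['scene'],D['side']
S=[(237.1,194.3),(360.4,191.4),(374.6,273.9),(222.1,278.2),(446.4,180),(397.5,212.1),(436.4,202.9),(298.5,221.5)]
T=[(221.8,335.7),(226.4,246.8),(363.2,237.1),(388.9,322.1),(213.6,202.1),(267,225),(256.8,206.8),(299,273)]
R=[]
for a,b in zip(S,T):
    P,e=tri(s,a,t,b);R.append(P);print(P.round(1),round(e,1))
R=np.array(R);c=R[:4].mean(0);print(c,np.hypot(*(R-c)[:,:2].T),np.degrees(np.arctan2((R-c)[:,1],(R-c)[:,0])))
E
```

```text
[ 447.6 -117.5   56.8] 1.0
[467.9  95.3  56.6] 0.5
[683.1  74.2  58.2] 1.8
[ 660.4 -137.7   56.9] 0.5
[455.1 252.9  57.5] 1.3
[538.9 143.7  58.6] 1.7
[528.5 211.   61. ] 2.3
[563.2 -21.5  71.7] 2.5
[564.74398308 -21.43998423  57.12873172] [151.51989607 151.63396034 152.12262775 150.53435236 295.44616036
 167.18828092 235.29065192   1.55269999] [-140.6414232   129.68114256   38.9452384   -50.54440551  111.79375188
   98.89853434   98.87108247 -178.49588387]
```

```bash
cat >> h.py <<'E'
def togo(x,y,z,yaw_y):
    """shift in present tool axes (m) and turn (rad) to reach world pose with tool y at yaw_y deg"""
    o=env.get_obs();R=cv2.Rodrigues(np.array(o['ee_rot'],float))[0]
    d=R.T@(np.array([x,y,z])-o['tcp_pos'])/1000
    a=np.arctan2(R[1,1],R[0,1]);t=-(np.radians(yaw_y)-a);t=(t+np.pi)%(2*np.pi)-np.pi
    print('shift',d.round(4),'turn',round(t,4),'tcp',np.round(o['tcp_pos'],1),'yaw',round(np.degrees(a),1),'F',np.round(o['wrist_force'],1),'t',o['t'],'q6',round(o['joint_positions'][5],2))
E
python3 -c "
from h import *
togo(447,-75.5,250,-50.5); print(env.finger_overhang)"
```

```text
shift [ 4.131e-01 -3.632e-01  3.000e-04] turn -0.4326 tcp [ 139.7 -531.7  249.9] yaw -75.3 F [-1.1  0.6  0.3] t 0.15 q6 -0.08
19.0
```

play_rows --pt "0.02 -0.018 0 0" --pt "0.03 -0.026 0 0" --pt "0.03 -0.026 0 0" --pt "0.03 -0.026 0 0" --pt "0.03 -0.026 0 0" --pt "0.03 -0.026 0 0" --pt "0.03 -0.026 0 0" --pt "0.03 -0.026 0 0" --pt "0.03 -0.026 0 0" --pt "0.03 -0.026 0 0" --hand 0

```text
t: 1.4
tcp_pos: [356.7, -213.4, 250.3]
ee_rot: [3.116, 0.402, 0.0]
wrist_force: [-0.3, -1.2, -0.7]
width: -0.1
finger_force: 0.0
```

play_rows --pt "0.03 -0.026 0 0" --pt "0.03 -0.026 0 0" --pt "0.03 -0.026 0 0" --pt "0.02 -0.02 0 0" --pt "0.013 -0.01 0 0" --pt "0 0 0 -0.11" --pt "0 0 0 -0.11" --pt "0 0 0 -0.11" --pt "0 0 0 -0.1" --pt "0 0 0 0"

```text
t: 2.65
tcp_pos: [447.7, -79.2, 250.2]
ee_rot: [-2.959, -1.056, 0.0]
wrist_force: [-0.8, -0.6, 0.5]
width: 0.1
finger_force: 0.0
```

```bash
python3 -c "
from h import *
togo(447,-75.5,60,-50.5);o=env.get_obs();print(o['width'])
d=grab('wrist','w1.png');V=np.array(d['view']);print(-V[:3,:3].T@V[:3,3])"
```

```text
shift [ 0.0019 -0.0033  0.1902] turn -0.0037 tcp [447.7 -79.2 250.2] yaw -50.7 F [-0.8 -0.6  0.5] t 2.65 q6 0.61
0.07488582901266283
[507.57945846 -30.69826326 374.5859403 ]
```

View pics/w1.png

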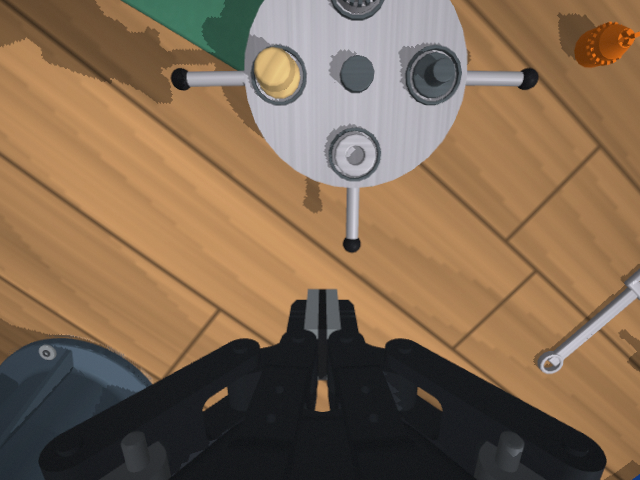

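The wrist view shows the bearing spoke hanging down the picture, with its ball at (352,244), and the closed fingertips at about (322,295) beside it. Nothing else lies below the fingers, so I'm descending.

play_rows --pt "0.002 -0.003 0.02 0" --pt "0 0 0.03 0" --pt "0 0 0.03 0" --pt "0 0 0.03 0" --pt "0 0 0.03 0" --pt "0 0 0.02 0" --pt "0 0 0.02 0" --pt "0 0 0.01 0" --pt "0 0 0 0"

```text
t: 3.82
tcp_pos: [447.2, -75.3, 60.1]
ee_rot: [-2.958, -1.056, 0.001]
wrist_force: [0.5, 0.1, 0.5]
width: -0.1
finger_force: 0.0
```

play_rows --pt "0 0.003 0 0" --pt "0 0.003 0 0" --pt "0 0.002 0 0" --pt "0 0.002 0 0" --pt "0 0.002 0 0" --pt "0 0 0 0"

```text
t: 4.58
tcp_pos: [455.1, -84.6, 60.3]
ee_rot: [2.958, 1.058, 0.0]
wrist_force: [-0.5, 0.4, 0.6]
width: 0.0
finger_force: 0.0
```

```bash
python3 -c "
from h import *
togo(447,-75.5,60,-50.5)
d=grab('wrist','w2.png')
p=d['img'][0:400,120:600];cv2.imwrite('pics/w2.png',p)"
```

```text
shift [-0.0005 -0.0122  0.0003] turn -0.0027 tcp [455.1 -84.6  60.3] yaw -50.7 F [-0.5  0.4  0.6] t 4.575 q6 0.6
```

View pics/w2.png

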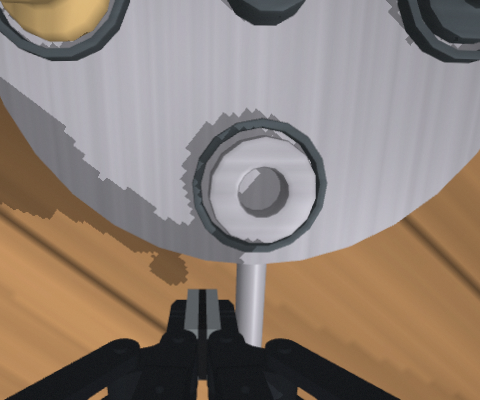

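The closed tip is just left of the bearing's spoke, with a few mm gap and nothing in contact yet.

play_rows --pt "0 0.002 0 0" --pt "0 0.002 0 0" --pt "0 0.002 0 0" --pt "0 0.0025 0 -0.02" --pt "-0.0003 0.004 0 -0.03" --pt "-0.0005 0.005 0 -0.04" --pt "-0.0005 0.005 0 -0.04" --pt "-0.0005 0.005 0 -0.04" --pt "-0.0005 0.005 0 -0.04" --pt "0 0 0 0"

```text
t: 5.88
tcp_pos: [476.1, -110.1, 60.3]
ee_rot: [2.83, 1.362, 0.001]
wrist_force: [-0.1, -0.8, 0.7]
width: 0.0
finger_force: 0.0
```

```bash
cat > n.py <<'E'
from h import *
import sys
# turntable angle (chuck spoke) from dark ball ends seen in both fixed cameras; prediction by geometry
c=np.array([564.6,-21.2]);g=float(sys.argv[1])
togo(447,-75.5,60,-50.5)
for n in('scene','side'):
    d=grab(n,f'{n}_{g:.0f}.png');r=[]
    for k in range(4):
        a=np.radians(g+90*k);uv=proj(d,[[c[0]+151*np.cos(a),c[1]+151*np.sin(a),56]])[0]
        x,y=uv.round().astype(int);w=14
        p=d['img'][y-w:y+w+1,x-w:x+w+1].max(2);m=(p<max(60,int(p.min())+22)).astype('uint8')
        N,l,s,ct=cv2.connectedComponentsWithStats(m)
        i=1+np.argmax(s[1:,4]);P=ray(d,ct[i]+[x-w,y-w],56)[0][:2]-c
        r.append((round(float((np.degrees(np.arctan2(P[1],P[0]))-90*k+180)%360-180),1),round(float(np.hypot(*P)),1),int(s[i,4])))
    print(n,r)
E
python3 n.py 49
```

```text
shift [ 0.0089 -0.0443  0.0003] turn 0.2077 tcp [ 476.1 -110.1   60.3] yaw -38.6 F [-0.1 -0.8  0.7] t 5.875 q6 0.35
scene [(55.8, 150.0, 92), (55.7, 158.2, 26), (40.2, 162.9, 259), (54.4, 148.8, 99)]
side [(55.8, 159.3, 16), (48.6, 150.9, 715), (54.4, 150.7, 96), (55.2, 150.4, 88)]
```

play_rows --pt "0 0.003 0 -0.03" --pt "-0.0005 0.005 0 -0.04" --pt "-0.0005 0.006 0 -0.05" --pt "-0.0005 0.006 0 -0.05" --pt "-0.0005 0.006 0 -0.05" --pt "-0.0005 0.006 0 -0.05" --pt "-0.0005 0.006 0 -0.05" --pt "-0.0005 0.006 0 -0.05" --pt "-0.0005 0.006 0 -0.05" --pt "-0.0005 0.005 0 -0.04"

```text
t: 7.22
tcp_pos: [522.5, -138.4, 60.2]
ee_rot: [-2.443, -1.975, 0.001]
wrist_force: [-1.1, -0.6, -0.2]
width: 0.5
finger_force: 0.5
```

play_rows --pt "-0.0005 0.004 0 -0.03" --pt "-0.0005 0.003 0 -0.03" --pt "0 0.002 0 -0.02" --pt "0 0.001 0 -0.01" --pt "0 0 0 0"

```text
t: 7.85
tcp_pos: [532.1, -141.0, 60.3]
ee_rot: [2.355, 2.08, 0.0]
wrist_force: [0.2, -0.0, 0.7]
width: 0.0
finger_force: 0.1
```

```bash
python3 n.py 89
```

```text
shift [ 0.0545 -0.0926  0.0003] turn 0.7575 tcp [ 532.1 -141.    60.3] yaw -7.1 F [ 0.2 -0.   0.7] t 7.85 q6 -0.22
scene [(85.6, 152.1, 83), (84.5, 163.3, 12), (83.4, 153.2, 57), (84.3, 148.7, 102)]
side [(88.6, 166.1, 70), (84.1, 152.6, 66), (84.4, 150.6, 103), (84.7, 151.9, 59)]
```

play_rows --pt "0 0.002 0 -0.02" --pt "-0.0005 0.004 0 -0.03" --pt "-0.0006 0.005 0 -0.04" --pt "-0.0006 0.005 0 -0.04" --pt "-0.0005 0.004 0 -0.03" --pt "-0.0003 0.002 0 -0.02" --pt "0 0.001 0 -0.01" --pt "0 0 0 0"

```text
t: 8.95
tcp_pos: [555.0, -144.6, 60.3]
ee_rot: [2.147, 2.293, 0.0]
wrist_force: [-0.4, 0.4, -0.7]
width: 0.1
finger_force: 0.1
```

```bash
python3 n.py 95; python3 - <<'E'
import cv2,numpy as np
a=cv2.imread('pics/scene_95.png')[150:300,200:480]
b=cv2.imread('pics/side_95.png')[180:360,190:410]
f=lambda x,k:cv2.resize(x,None,fx=k,fy=k,interpolation=cv2.INTER_CUBIC)
a=f(a,1.9);b=f(b,1.9);h=max(len(a),len(b))
cv2.imwrite('pics/p95.png',cv2.resize(np.vstack([np.pad(a,((0,0),(0,0),(0,0))),np.pad(b,((0,0),(0,a.shape[1]-b.shape[1]),(0,0)))]),None,fx=.95,fy=.95)[:600])
E
```

```text
shift [ 0.0761 -0.1032  0.0003] turn 0.9474 tcp [ 555.  -144.6   60.3] yaw 3.8 F [-0.4  0.4 -0.7] t 8.95 q6 -0.4
scene [(95.7, 152.5, 69), (95.1, 162.3, 15), (94.1, 152.0, 66), (95.2, 148.5, 104)]
side [(97.2, 132.8, 101), (95.0, 151.9, 80), (94.9, 150.5, 99), (95.4, 152.4, 33)]
```

View pics/p95.png

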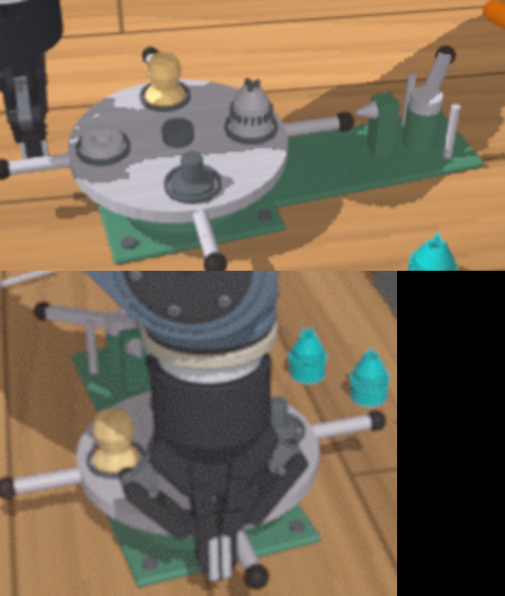

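The chuck's spoke is about 4° short of the pointer and all four parts are seated. I'll push a little more, then back off and measure from above.

play_rows --pt "0 0.002 0 -0.02" --pt "-0.0003 0.002 0 -0.015" --pt "-0.0002 0.001 0 -0.015" --pt "0 0.001 0 0" --pt "0 0 0 0" --pt "0 -0.005 0 0" --pt "0 -0.01 0 0" --pt "0 -0.01 0 0" --pt "0 0 -0.03 0" --pt "0 0 -0.05 0"

```text
t: 10.3
tcp_pos: [534.6, -147.3, 140.0]
ee_rot: [-2.087, -2.344, 0.002]
wrist_force: [0.3, -0.2, 0.2]
width: 0.0
finger_force: 0.0
```

```bash
python3 -c "
from h import *
togo(490,70,330,60)"
```

```text
shift [ 0.2213 -0.0198 -0.1896] turn -0.9316 tcp [ 534.6 -147.3  140. ] yaw 6.6 F [ 0.3 -0.2  0.2] t 10.3 q6 -0.47
```

play_rows --pt "0 0 -0.05 0" --pt "0 0 -0.05 0" --pt "0.01 0.005 -0.04 0" --pt "0.02 0.01 -0.03 0" --pt "0.02 0.01 -0.02 0" --pt "0.02 0.005 -0.01 0" --pt "0 0 0 0" --pt "0 0 0 0"

```text
t: 11.3
tcp_pos: [557.3, -74.7, 339.4]
ee_rot: [-2.088, -2.346, 0.001]
wrist_force: [0.5, -0.7, 0.1]
width: 0.6
finger_force: 0.0
```

```bash
python3 n.py 98; python3 -c "
from h import *
import pickle
d=grab('wrist','w3.png');pickle.dump(d,open('w3.pkl','wb'));V=np.array(d['view']);print(-V[:3,:3].T@V[:3,3])"
```

```text
shift [ 0.0119 -0.1092  0.2795] turn 0.9975 tcp [557.3 -74.7 339.4] yaw 6.7 F [ 0.5 -0.7  0.1] t 11.3 q6 -0.33
scene [(98.7, 152.6, 53), (98.1, 161.2, 18), (97.1, 151.9, 71), (98.1, 148.6, 103)]
side [(98.3, 160.1, 28), (97.8, 152.0, 84), (97.8, 150.1, 101), (98.4, 152.7, 55)]
[549.44445018   1.06678993 463.85501499]
```

View pics/w3.png

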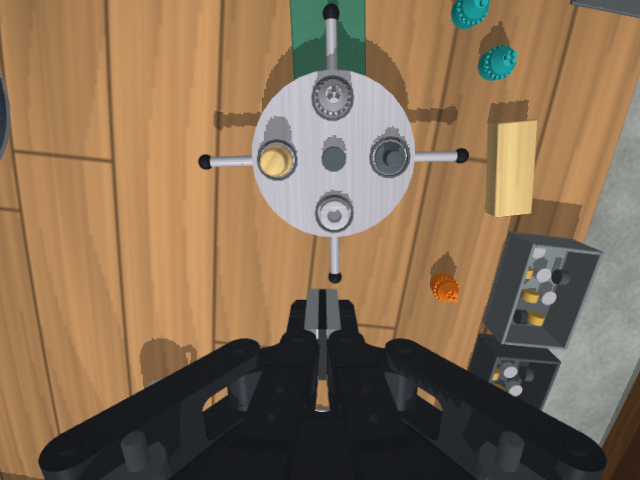

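The wrist view shows the plate hub at (334,157) and the chuck's spoke ball at (331,12), but the pointer is out of frame. I'm moving forward.

play_rows --pt "0.02 0 0 0" --pt "0.03 0 0 0" --pt "0.03 0 0 0" --pt "0.02 0 0 0" --pt "0.01 0 0 0" --pt "0 0 0 0" --pt "0 0 0 0"

```text
t: 12.32
tcp_pos: [545.2, 34.2, 340.2]
ee_rot: [2.09, 2.346, -0.0]
wrist_force: [0.7, 0.5, 0.4]
width: -0.1
finger_force: 0.0
```

```bash
python3 -c "
from h import *
import pickle
d=grab('wrist');pickle.dump(d,open('w4.pkl','wb'));cv2.imwrite('pics/w4.png',cv2.resize(d['img'][0:290,180:500],None,fx=2,fy=2,interpolation=cv2.INTER_CUBIC))
togo(490,70,330,60)"
```

```text
shift [ 0.042  -0.0507  0.0102] turn -0.932 tcp [545.2  34.1 340.3] yaw 6.6 F [-0.2  0.4  0.2] t 12.375 q6 -0.14
```

View pics/w4.png

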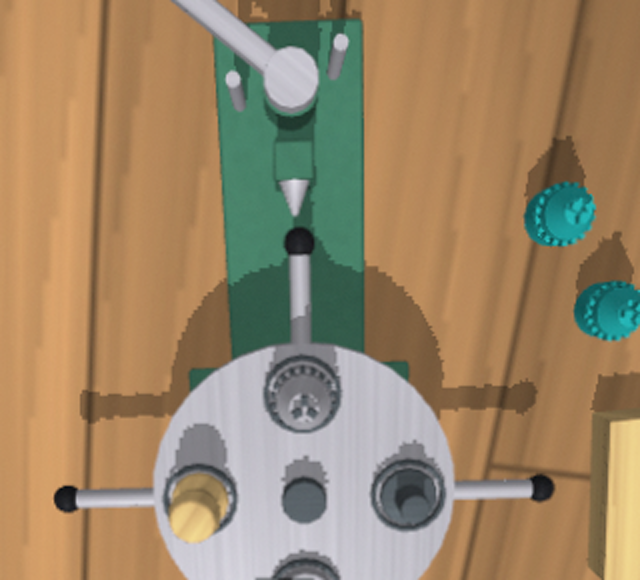

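The wrist crop (×2, origin 180,0) shows the chuck's ball at (299,242), the cone tip at (295.5,215), side balls at (67,498) and (541,488), and the lever pivot at (291,78). The chuck sits near index, with the tip slightly left (CCW).

```bash
cat > a.py <<'E'
from h import *
import pickle,sys
d=pickle.load(open(sys.argv[1],'rb'))
g=[(180+x/2,y/2) for x,y in eval(sys.argv[2])]
b=balls(d,g[:3],10);P=ray(d,b,56)[:,:2];T=ray(d,g[3],56)[0][:2]
print(b.round(1).tolist(),P.round(1).tolist(),T.round(1))
L,Rr,C=P;m=(L+Rr)/2;print('side sep',np.hypot(*(Rr-L)),'axis',m,'r',np.hypot(*(C-m)),'tip r',np.hypot(*(T-m)))
A=lambda v:np.degrees(np.arctan2(v[1],v[0]))
v=L-Rr
print('spoke from sides',A(v)-90,'from chuck ball',A(C-m),'pointer',A(T-m))
# pointer cone/ spoke edges: mid columns of the cone along rows
h=cv2.cvtColor(d['img'],cv2.COLOR_BGR2HSV);gx,gy=map(int,g[3])
for y in range(gy-14,gy+2):
    r=(h[y,gx-12:gx+13,1]<60);i=np.flatnonzero(r)
    if len(i): print(y,gx-12+i.mean(),len(i),ray(d,(gx-12+i.mean(),y),56)[0][:2].round(1),round(A(ray(d,(gx-12+i.mean(),y),56)[0][:2]-m),2))
E
python3 a.py w4.pkl "[(67,498),(541,488),(299,242),(295.5,215)]"
```

```text
[[212.6, 248.9], [450.6, 243.3], [329.3, 120.4]] [[412.7, -42.9], [715.3, 0.1], [542.9, 129.1]] [539.5 142.7]
side sep 305.653750478802 axis [564.03396541 -21.36022676] r 151.94669328042164 tip r 165.90800298477416
spoke from sides -261.9120537059571 from chuck ball 97.98008186841129 pointer 98.50831998043114
93 326.5 14 [536.2 157.8] 98.82
94 326.5 14 [536.4 156.8] 98.83
95 326.5 12 [536.5 155.7] 98.84
96 327.0 11 [537.2 154.8] 98.67
97 327.0 11 [537.3 153.7] 98.68
98 326.5 10 [536.9 152.6] 98.88
99 327.0 9 [537.6 151.6] 98.7
100 327.0 9 [537.7 150.6] 98.71
101 326.5 8 [537.2 149.4] 98.91
102 327.0 7 [537.9 148.5] 98.74
103 327.0 7 [538.1 147.4] 98.75
104 327.0 5 [538.2 146.3] 98.76
105 327.0 5 [538.3 145.3] 98.77
106 327.0 5 [538.4 144.2] 98.78
107 327.0 3 [538.6 143.2] 98.8
```

```bash
python3 -c "
from h import *
togo(541.6,-146.6,60.2,6.6)"
```

```text
shift [-0.1791 -0.0243  0.2801] turn -0.0 tcp [545.2  34.1 340.3] yaw 6.6 F [-0.2  0.4  0.2] t 12.375 q6 -0.14
```

play_rows --pt "-0.02 0 0 0" --pt "-0.03 -0.004 0 0" --pt "-0.03 -0.004 0 0" --pt "-0.03 -0.004 0 0" --pt "-0.03 -0.004 0 0" --pt "-0.025 -0.004 0.01 0" --pt "-0.014 -0.004 0.03 0" --pt "0 0 0.04 0" --pt "0 0 0.04 0" --pt "0 0 0.04 0"

```text
t: 13.62
tcp_pos: [541.6, -147.3, 179.1]
ee_rot: [2.09, 2.345, -0.0]
wrist_force: [0.3, -0.2, -0.4]
width: 0.2
finger_force: 0.0
```

play_rows --pt "0 0 0.04 0" --pt "0 0 0.03 0" --pt "0 0 0.02 0" --pt "0 0 0.02 0" --pt "0 0 0.01 0" --pt "0 0 0 0" --pt "0 0 0 0"

```text
t: 14.5
tcp_pos: [542.3, -146.2, 61.0]
ee_rot: [2.088, 2.345, 0.001]
wrist_force: [0.9, 0.1, 0.4]
width: 0.2
finger_force: 0.0
```

```bash
python3 -c "
from h import *
togo(559.4,-144.4,60.2,6.6)"
```

```text
shift [-0.0002  0.0172  0.0008] turn 0.0006 tcp [ 542.3 -146.2   61. ] yaw 6.6 F [0.9 0.1 0.4] t 14.5 q6 -0.46
```

play_rows --pt "0 0.006 0 0" --pt "0 0.006 0 0" --pt "0 0.003 0 0" --pt "0 0.002 0 0" --pt "0 0.001 0 0" --pt "0 0.0008 0 0" --pt "0 0 0 0"

```text
t: 15.38
tcp_pos: [560.6, -143.6, 60.3]
ee_rot: [-2.089, -2.346, 0.0]
wrist_force: [-0.6, 0.3, -0.0]
width: 0.2
finger_force: 0.0
```

```bash
python3 n.py 98
```

```text
shift [ 0.0808 -0.1049  0.0003] turn 0.9974 tcp [ 560.6 -143.6   60.3] yaw 6.6 F [-0.6  0.3 -0. ] t 15.375 q6 -0.45
scene [(98.9, 152.5, 60), (98.1, 161.2, 18), (97.1, 151.9, 68), (98.1, 148.6, 103)]
side [(94.8, 136.4, 120), (97.7, 151.8, 66), (97.8, 150.2, 107), (98.6, 153.0, 49)]
```

play_rows --pt "0 0.0006 0 0" --pt "0 0.0006 0 0" --pt "0 0 0 0"

```text
t: 15.85
tcp_pos: [561.7, -143.4, 60.2]
ee_rot: [-2.089, -2.346, 0.0]
wrist_force: [-0.3, 0.3, -0.1]
width: -0.1
finger_force: 0.4
```

```bash
python3 n.py 98
```

```text
shift [ 0.0808 -0.1061  0.0003] turn 0.9974 tcp [ 561.7 -143.4   60.2] yaw 6.6 F [-0.3  0.3 -0.1] t 15.85 q6 -0.45
scene [(99.2, 153.1, 62), (98.3, 161.5, 17), (97.4, 151.7, 68), (98.5, 148.5, 104)]
side [(92.8, 129.9, 86), (98.0, 151.9, 81), (98.1, 150.2, 106), (98.7, 152.8, 48)]
```

play_rows --pt "0 0.0005 0 0" --pt "0 0.0004 0 0" --pt "0 0 0 0"

```text
t: 16.32
tcp_pos: [562.7, -143.3, 60.3]
ee_rot: [2.089, 2.346, 0.0]
wrist_force: [-1.2, -0.9, 0.2]
width: -0.0
finger_force: 0.4
```

```bash
python3 n.py 98
```

```text
shift [ 0.0808 -0.1071  0.0003] turn 0.9974 tcp [ 562.7 -143.3   60.3] yaw 6.6 F [-1.2 -0.9  0.2] t 16.325 q6 -0.45
scene [(99.9, 153.1, 58), (98.9, 161.4, 15), (98.0, 151.8, 68), (99.0, 148.6, 106)]
side [(92.3, 130.1, 78), (98.6, 152.0, 84), (98.6, 150.2, 108), (99.2, 152.8, 48)]
```

That added about +0.8° in total, so the spoke is on the pointer. I'm retracting to look from above.

play_rows --pt "0 -0.005 0 0" --pt "0 -0.01 0 0" --pt "0 -0.012 0 0" --pt "0 0 -0.03 0" --pt "0 0 -0.05 0" --pt "0 0 -0.05 0" --pt "0 0 -0.05 0" --pt "0 0 -0.05 0" --pt "0 0 -0.03 0" --pt "0.01 0 -0.02 0"

```text
t: 17.68
tcp_pos: [534.2, -136.9, 341.7]
ee_rot: [2.089, 2.345, 0.001]
wrist_force: [-0.6, -0.1, -0.4]
width: 0.3
finger_force: 0.0
```

play_rows --pt "0.03 0.004 0 0" --pt "0.03 0.004 0 0" --pt "0.03 0.004 0 0" --pt "0.03 0.004 0 0" --pt "0.03 0.004 0 0" --pt "0.018 0.004 0 0" --pt "0 0 0 0" --pt "0 0 0 0"

```text
t: 18.68
tcp_pos: [539.0, 32.4, 340.2]
ee_rot: [2.089, 2.346, -0.0]
wrist_force: [-1.1, 0.1, -0.3]
width: -0.1
finger_force: 0.0
```

```bash
python3 - <<'E'
from h import *
import pickle
d=grab('wrist');pickle.dump(d,open('w5.pkl','wb'));cv2.imwrite('pics/w5.png',cv2.resize(d['img'][0:290,180:500],None,fx=2,fy=2,interpolation=cv2.INTER_CUBIC))
c=np.array([564,-21.4]);q=[]
for a in (188.8,8.8,98.8): q.append([c[0]+151*np.cos(np.radians(a)),c[1]+151*np.sin(np.radians(a)),56])
q.append([538.6,142.6,56])
print([((u-180)*2,v*2) for u,v in proj(d,q).round(1).tolist()])
p=np.array([528,210.8]);a=np.radians(150.3);e=np.array([np.cos(a),np.sin(a)]);n=np.array([np.cos(a-np.pi/2),np.sin(a-np.pi/2)])
t=p+66*e-35*n;print(t);togo(*t,60,60)
E
python3 a.py w5.pkl "[(67,498),(541,488),(299,242),(295.5,215)]"
```

```text
[(77.80000000000001, 498.8), (548.4, 482.2), (305.79999999999995, 240.6), (305.0, 212.8)]
[453.32926665 213.09816911]
shift [ 0.1896 -0.0643  0.2802] turn -0.9319 tcp [539.1  32.3 340.2] yaw 6.6 F [ 0.2  0.1 -0.9] t 18.725 q6 -0.14
[[217.5, 249.8], [455.5, 240.7], [332.7, 119.3]] [[412.9, -45.2], [714.8, 2.4], [540.5, 128.8]] [533.3 140.8]
side sep 305.5694743828195 axis [563.85768371 -21.40375548] r 152.01276660368916 tip r 165.09433018523976
spoke from sides -261.03590157957274 from chuck ball 98.82136367153018 pointer 100.65672824612224
93 332.0 13 [536.2 156.7] 98.82
94 332.5 12 [536.9 155.7] 98.65
95 332.5 12 [537.  154.6] 98.66
96 332.0 11 [536.6 153.5] 98.85
97 332.5 10 [537.3 152.6] 98.68
98 332.5 10 [537.4 151.5] 98.69
99 332.5 8 [537.6 150.5] 98.7
100 332.5 8 [537.7 149.4] 98.71
101 332.5 8 [537.8 148.4] 98.72
102 332.5 6 [538.  147.3] 98.73
103 332.5 6 [538.1 146.2] 98.74
104 333.0 5 [538.8 145.3] 98.55
105 332.5 4 [538.4 144.1] 98.76
106 332.5 4 [538.5 143.1] 98.77
```

The spoke is within about 0.2° of the pointer. Next is the lever.

play_rows --pt "0.03 -0.01 0 0" --pt "0.04 -0.014 0 0" --pt "0.04 -0.014 0 0" --pt "0.04 -0.014 0 0" --pt "0.04 -0.012 0 0" --pt "0 0 0 -0.155" --pt "0 0 0 -0.155" --pt "0 0 0 -0.155" --pt "0 0 0 -0.155" --pt "0 0 0 -0.155"

```text
t: 19.98
tcp_pos: [453.8, 213.6, 340.3]
ee_rot: [1.041, 2.964, -0.0]
wrist_force: [-0.7, -0.3, 0.9]
width: -0.2
finger_force: 0.0
```

play_rows --pt "0 0 0.03 -0.155" --pt "0 0 0.05 0" --pt "0 0 0.05 0" --pt "0 0 0.05 0" --pt "0 0 0 0" --pt "0 0 0 0"

```text
t: 20.72
tcp_pos: [454.6, 214.4, 162.1]
ee_rot: [0.815, 3.032, 0.002]
wrist_force: [0.1, 0.7, -0.0]
width: 0.5
finger_force: 0.0
```

```bash
python3 - <<'E'
from h import *
togo(453.3,213.1,60,60)
for n in('scene','wrist'):
    d=grab(n)
    if n=='scene': a=cv2.resize(d['img'][130:290,300:500],(500,400))
    else: a=np.hstack([a,cv2.resize(d['img'],(300,225)).repeat(1,0) if 0 else np.pad(cv2.resize(d['img'],(300,225)),((0,175),(0,0),(0,0)))])
cv2.imwrite('pics/l1.png',a)
E
```

```text
shift [ 0.0006 -0.0019  0.102 ] turn -0.0017 tcp [454.6 214.4 162.1] yaw 59.9 F [ 0.1  0.7 -0. ] t 20.725 q6 -0.7
```

View pics/l1.png

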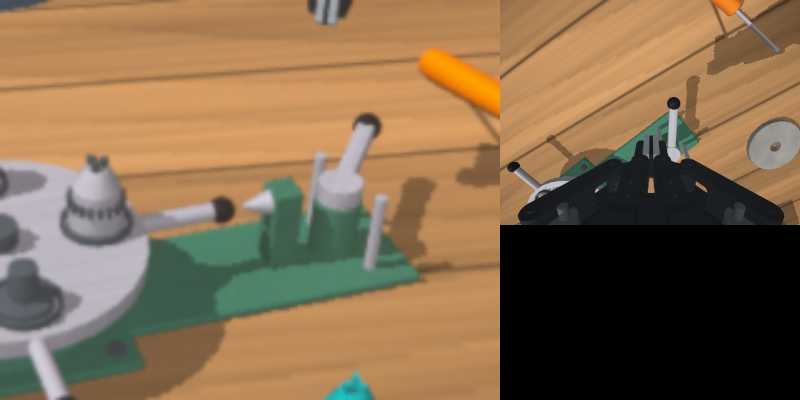

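The lever is still at its start. The closed finger is on its counterclockwise side, clear of the pins and pivot.

play_rows --pt "0 -0.002 0.03 0" --pt "0 0 0.03 0" --pt "0 0 0.02 0" --pt "0 0 0.015 0" --pt "0 0 0.007 0" --pt "0 0 0 0" --pt "0 0.004 0 0" --pt "0 0.004 0 0" --pt "0 0.003 0 0" --pt "0 0.002 0 0"

```text
t: 22.08
tcp_pos: [459.2, 224.2, 58.4]
ee_rot: [0.815, 3.034, 0.0]
wrist_force: [0.4, 1.1, 0.2]
width: -0.1
finger_force: 0.0
```

play_rows --pt "0 0.002 0 0.02" --pt "0.0005 0.002 0 0.03" --pt "0.001 0.004 0 0.06" --pt "0.0015 0.0053 0 0.08" --pt "0.0015 0.0053 0 0.08" --pt "0.0015 0.0053 0 0.08" --pt "0.0015 0.0053 0 0.08" --pt "0.0015 0.0053 0 0.08" --pt "0.001 0.003 0 0.05" --pt "0 0 0 0"

```text
t: 23.32
tcp_pos: [477.6, 257.8, 58.2]
ee_rot: [-1.622, -2.69, 0.0]
wrist_force: [-0.2, 0.7, -0.1]
width: 0.1
finger_force: 0.0
```

```bash
cat > l.py <<'E'
from h import *
p=np.array([528,210.8]);o=env.get_obs();v=np.array(o['tcp_pos'][:2])-p;r=np.hypot(*v)
togo(453.3,213.1,60,60);a=np.degrees(np.arctan2(v[1],v[0]));print('tcp r',r,'ang',a,'lever if contact',a-np.degrees(np.arcsin(21/r)))
for n in('scene','side'):
    d=grab(n)
    best=[]
    for A in range(20,165):
        u=proj(d,[[p[0]+85*np.cos(np.radians(A)),p[1]+85*np.sin(np.radians(A)),56]])[0].round().astype(int)
        q=d['img'][u[1]-3:u[1]+4,u[0]-3:u[0]+4].max(2);best.append((q.mean(),A))
    print(n,sorted(best)[:3])
E
python3 l.py
```

```text
shift [-0.0282 -0.0424 -0.0018] turn -0.5616 tcp [477.6 257.8  58.2] yaw 27.8 F [-0.2  0.7 -0.1] t 23.325 q6 -0.08
tcp r 68.9090103207056 ang 136.9752863486205 lever if contact 119.232180645334
scene [(np.float64(58.673469387755105), 135), (np.float64(58.673469387755105), 136), (np.float64(61.10204081632653), 137)]
side [(np.float64(66.75510204081633), 135), (np.float64(67.06122448979592), 133), (np.float64(67.06122448979592), 134)]
```

play_rows --pt "0.0005 0.003 0 0.05" --pt "0.0015 0.0053 0 0.08" --pt "0.0015 0.0053 0 0.08" --pt "0.0015 0.0053 0 0.08" --pt "0.0015 0.0053 0 0.08" --pt "0.0015 0.0053 0 0.08" --pt "0.0015 0.0053 0 0.08" --pt "0.0015 0.0053 0 0.08" --pt "0.001 0.004 0 0.06" --pt "0 0 0 0"

```text
t: 24.68
tcp_pos: [518.1, 277.3, 58.2]
ee_rot: [2.415, 2.009, 0.0]
wrist_force: [-0.4, -1.0, -0.4]
width: 0.2
finger_force: 0.0
```

```bash
python3 l.py; python3 - <<'E'
from h import *
d=grab('scene')
p=[528,210.8]
for h,rr in((56,60),(56,45)):
  s=[]
  for A in range(40,125,5):
    u=proj(d,[[p[0]+rr*np.cos(np.radians(A)),p[1]+rr*np.sin(np.radians(A)),60]])[0].round().astype(int)
    px=d['img'][u[1],u[0]].astype(int);s.append((A,px.tolist()))
  print(rr,s)
E
```

```text
shift [-0.0749 -0.052  -0.0018] turn -1.2304 tcp [518.1 277.3  58.2] yaw -10.5 F [-0.4 -1.  -0.4] t 24.675 q6 0.6
tcp r 67.19696909957635 ang 98.45973115980527 lever if contact 80.24892411785918
scene [(np.float64(56.16326530612245), 79), (np.float64(56.16326530612245), 80), (np.float64(56.55102040816327), 111)]
side [(np.float64(90.71428571428571), 87), (np.float64(91.22448979591837), 88), (np.float64(94.16326530612245), 106)]
60 [(40, [91, 140, 190]), (45, [89, 137, 188]), (50, [85, 132, 179]), (55, [88, 136, 185]), (60, [89, 138, 188]), (65, [131, 137, 153]), (70, [152, 146, 150]), (75, [172, 164, 170]), (80, [202, 192, 197]), (85, [196, 186, 192]), (90, [116, 111, 114]), (95, [58, 58, 63]), (100, [151, 147, 143]), (105, [135, 132, 131]), (110, [128, 145, 168]), (115, [91, 141, 191]), (120, [78, 119, 162])]
45 [(40, [87, 135, 184]), (45, [88, 137, 186]), (50, [90, 138, 187]), (55, [99, 135, 177]), (60, [127, 132, 148]), (65, [152, 146, 151]), (70, [157, 151, 155]), (75, [170, 163, 168]), (80, [197, 187, 193]), (85, [197, 186, 192]), (90, [191, 185, 194]), (95, [98, 139, 184]), (100, [89, 138, 189]), (105, [90, 138, 190]), (110, [90, 139, 188]), (115, [90, 139, 189]), (120, [91, 141, 192])]
```

The lever follows and is at about 80°. The stop is expected between 50° and 65°, so I'm continuing in smaller steps.

play_rows --pt "0.0005 0.002 0 0.03" --pt "0.001 0.0033 0 0.05" --pt "0.001 0.0033 0 0.05" --pt "0.0008 0.0026 0 0.04" --pt "0 0 0 0"

```text
t: 25.45
tcp_pos: [529.8, 277.8, 58.3]
ee_rot: [2.578, 1.795, -0.0]
wrist_force: [-0.2, 0.2, 0.7]
width: 0.2
finger_force: 0.0
```

play_rows --pt "0.0006 0.002 0 0.03" --pt "0.0006 0.002 0 0.03" --pt "0.0003 0.001 0 0.02" --pt "0 0 0 0"

```text
t: 25.95
tcp_pos: [535.1, 277.3, 58.3]
ee_rot: [2.648, 1.691, 0.0]
wrist_force: [-0.1, -0.1, 0.9]
width: -0.3
finger_force: 0.0
```

```bash
python3 l.py
```

```text
shift [-0.0927 -0.0471 -0.0017] turn -1.4815 tcp [535.1 277.3  58.3] yaw -24.9 F [-0.1 -0.1  0.9] t 25.95 q6 0.84
tcp r 66.90827671366738 ang 83.94401396811989 lever if contact 65.65185545107111
scene [(np.float64(55.183673469387756), 67), (np.float64(55.183673469387756), 68), (np.float64(55.3469387755102), 65)]
side [(np.float64(77.61224489795919), 77), (np.float64(78.48979591836735), 78), (np.float64(83.59183673469387), 75)]
```

play_rows --pt "0.0004 0.0015 0 0.02" --pt "0.0004 0.0015 0 0.02" --pt "0.0003 0.001 0 0.015" --pt "0 0 0 0"

```text
t: 26.55
tcp_pos: [538.0, 277.0, 58.2]
ee_rot: [-2.693, -1.616, 0.003]
wrist_force: [-7.2, 4.5, 2.9]
width: -0.2
finger_force: 4.1
```

play_rows --pt "0.0004 0.0015 0 0.02" --pt "0.0004 0.0015 0 0.02" --pt "0 0 0 0"

```text
t: 26.92
tcp_pos: [538.7, 277.2, 58.1]
ee_rot: [-2.722, -1.561, 0.009]
wrist_force: [-21.0, 12.2, 12.0]
width: 0.0
finger_force: 12.2
```

```bash
python3 l.py
```

```text
shift [-0.0985 -0.0413 -0.0014] turn -1.5769 tcp [538.7 277.2  58.1] yaw -30.4 F [-21.   12.2  12. ] t 26.925 q6 0.92
tcp r 67.29671258631073 ang 80.8470018392274 lever if contact 62.66413079828402
scene [(np.float64(54.48979591836735), 101), (np.float64(54.51020408163265), 99), (np.float64(54.51020408163265), 100)]
side [(np.float64(75.63265306122449), 75), (np.float64(75.63265306122449), 76), (np.float64(77.18367346938776), 74)]
```

The stop is met, with the force rising to about 25 N at about 62.7°. That matches the expected swing. I'm backing off gently.

play_rows --pt "0 -0.003 0 0" --pt "0 -0.008 0 0" --pt "0 -0.012 0 0" --pt "0 0 -0.02 0" --pt "0 0 -0.05 0" --pt "0 0 -0.05 0" --pt "0 0 -0.05 0" --pt "0 0 -0.05 0" --pt "0 0 -0.03 0" --pt "0 0 0 0"

```text
t: 28.28
tcp_pos: [522.9, 287.6, 312.3]
ee_rot: [2.724, 1.563, 0.009]
wrist_force: [0.2, 0.2, -0.9]
width: -0.0
finger_force: 0.0
```

play_rows --pt "0.01 -0.03 -0.01 0" --pt "0 -0.04 -0.01 0" --pt "0 -0.04 -0.01 0" --pt "0 -0.04 0 0" --pt "0 -0.03 0 0" --pt "0 0 0 0"

```text
t: 29.02
tcp_pos: [370.4, 387.4, 338.3]
ee_rot: [-2.723, -1.566, 0.001]
wrist_force: [0.6, -0.6, -0.8]
width: 0.1
finger_force: 0.0
```

```bash
python3 l.py; python3 n.py 99; python3 - <<'E'
from h import *
s,t=grab('scene'),grab('side');p=[528,210.8];A=np.radians(62.7)
g=[[p[0]+85*np.cos(A),p[1]+85*np.sin(A),56]];u=balls(s,proj(s,g),10)[0];v=balls(t,proj(t,g),10)[0]
P,e=tri(s,u,t,v);print(P,e,np.hypot(*(P[:2]-p)),np.degrees(np.arctan2(P[1]-p[1],P[0]-p[0])))
E
```

```text
shift [-0.1089  0.1594  0.2783] turn -1.5741 tcp [370.4 387.4 338.3] yaw -30.2 F [ 0.6 -0.6 -0.8] t 29.025 q6 1.25
tcp r 236.691991359314 ang 131.74786058055864 lever if contact 126.65771982536847
scene [(np.float64(60.6530612244898), 63), (np.float64(60.6530612244898), 64), (np.float64(61.57142857142857), 65)]
side [(np.float64(107.36734693877551), 61), (np.float64(109.44897959183673), 62), (np.float64(109.44897959183673), 63)]
shift [-0.3612  0.2978  0.2784] turn 0.3527 tcp [372.  386.7 338.2] yaw -30.3 F [ 0.1  0.1 -0.3] t 29.125 q6 1.25
scene [(99.5, 152.7, 49), (98.9, 160.9, 18), (97.9, 151.8, 70), (99.0, 148.5, 109)]
side [(99.1, 158.9, 32), (98.5, 152.0, 82), (98.7, 150.2, 114), (99.2, 152.7, 49)]
[568.56198334 286.55567857  60.36424009] 2.328886991326253 85.93135241484433 61.833996812777436
```

```bash
python3 -c "
from h import *
print(ticket.sign_off())"
```

```text
the job is handed in; nothing more can be done
None
```

The job is handed in: the chuck's spoke points at the pointer to within about 0.2° by camera, the locking lever was pushed clockwise to its stop (about 25 N contact), and the arm finished clear at about 29 s.

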